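# Unlatch the tablet box and hold its sprung lid half open

## Robot

A 6-joint arm with a two-finger parallel gripper is mounted at the origin on the work surface. World frame = base frame: x ahead of the robot, y to its left, z up, the work surface at z = 0. Lengths are in m, angles in rad, forces in N, time in s.
With the tool pointing down it reaches from about 0.35 to 0.975 m from the base axis. Payload 4.9 kg.
Tool frame: the origin (TCP) lies at the very end of the fingers, on their centre line; the grasp point (between the pads) lies 19 mm behind it; z points along the fingers, x is the direction in which the jaws open and shut, and the axes are right-handed (so a half turn about z gives the same grasp; the last joint's range is limited). The gripper opens to 85 mm and grips with 20 to 120 N. Pads are 22 mm wide; open, the fingers measure 114 mm over their backs; the gripper's body (76 mm by 85 mm) begins 54 mm behind the grasp point. The pads swing forward as they close: fully open they stand 13 mm farther back than shut.
Start: joints at [-1.378, 0.053, 1.613, -0, 1.476, -0.119], TCP at [0.192, -0.595, 0.231] pointing down, gripper open.
Joint ranges: [-3.01, 3.01], [-1.01, 2.22], [0.06, 2.58], [-1.02, 4.17], [0.09, 2.62], [-3.14, 3.14]. Speed limits (rad/s): [2.57, 2.57, 3.14, 3.14, 3.14, 3.14].

## Interface

Orientations are given as a unit quaternion [w, x, y, z].
In Python, from plant import manip, imaging gives the robot as it stands.
- The arm moves only by the shell command python3 -m pendant 'ROWS'. ROWS is JSON, a list that holds one entry, the list of rows, each a list of 7 numbers: the turn, a rotation vector about the world's x, y, z in units of pi rad (1.0 is pi rad), then the shift along the world's x, y, z in units of 250 mm (1.0 is 250 mm), then the opening, from 0 (shut) to 1 (fully open). In form: [[[ax, ay, az, tx, ty, tz, claw], ...]]. A call has 1 to 20 rows; each row shifts and turns the commanded pose from where the row before left it; what a row does not reach is not made up. A row lasts 1/8 s, in which the tool goes at most 62.5 mm and 10.7 degrees, less where a joint would pass 70% of its speed; a pose out of reach is approached as far as the arm can. A call with a number of a shift or a turn outside -1 to 1 is refused whole. A call with a gripper value outside its range is refused whole. The fingers move at their own pace and stop on an object; the grip force is fixed at half the most. Time passes only in rows, so rows that do not move let the fingers close. It gives the time, the measured TCP pose, the force and the opening at its end, in the units of the state.
- manip.state(): the state, without advancing time (a new reading comes with each control period).
- imaging.grab_frame(name): name is "side" or "top" or "wrist"; returns a dict with "frame" (480x640x3 uint8, blue, green, red), "mtx" (3x3 intrinsics, pixels), "world_to_cam" (4x4, takes a point from world to camera coordinates). Camera axes: x right, y down, z forward; pixel columns grow to the right and rows downward; lengths in m; the calibration is good to about 2 mm. The wrist camera is an equidistant fisheye: a pixel r from the principal point sees the ray r / f radians off the axis. A picture is of the moment at which its call begins. There is no depth.
- manip.job_done(): hands the job in, once; it reports no verdict.
The state is a dict: "time": time; "joint_pos": joint angles; "joint_vel": joint speeds; "joint_efforts": joint torques, N m; "tool_pos": TCP position; "tool_rot": TCP orientation; "contact_force": force on the tool from outside, world axes, zero at the start; "ft_torque": the same for the moment, N m; "gripper_width": opening from 0.0 (shut) to 1.0 (fully open).
Only numpy, scipy, OpenCV 4.12 (cv2) and the standard library are available. Lean on these libraries where they do the work, as an engineer would, in place of code of your own. Each camera call takes 0.05 s, during which the arm holds its last target. There are 200 camera calls.

## Task

Open the dishwasher-tablet box for someone who is about to refill it: slide its orange child-safety catch all the way to the open end, then raise the lid with the gripper and hold it still at 45 degrees from closed. The lid springs shut if let go, so finish while the fingers are still holding it there, and leave the other things on the worktop where they stand.

Things in the scene. Friction and masses are not known exactly. Their poses are not given: they have to be found in the camera images.
- tablet_box: white plastic box of dishwasher tablets, fixed to the worktop, 220 (x) x 240 (y) x 130 high, walls 5; origin at the centre of its underside, z up; its front (the face with the catch) looks along its -x, roughly towards the robot; the lid is hinged along its top rear (+x) edge. A grey rail on the front, 40 high and 16 deep, guides the catch.
- catch (a joint): position of the orange child-safety catch along its rail, in m: 0 locked, 0.045 at the open end; opens towards the box's +y (to the left as the robot sees it), stays where it is left, friction about 1.5 N. While locked its tongue lies over a lug (30 wide, 16 deep) on the lid's front edge, and the lid cannot be raised; the lug is clear once the catch has moved 32 mm. It starts between 0 and 0.006.
- catch_grip (a point): point in the upright orange thumb grip of the catch, at the height to grip: in box coordinates 129 mm in front of the box centre, 172 above the worktop. The grip is a block 26 (box x) x 20 (box y) x 35 high, its top 13 above this point; 21 below this point the wider tongue (30 in y) begins. Moves with the catch; axes as the box's.
- lid_swing (a joint): angle of the lid in rad: 0 closed (level), grows as the front edge rises, 0.785 is 45 degrees, stop at 1.7. Weight and a spring close it: about 0.5 N m near closed and 0.6 N m at 45 degrees about the hinge, so about 3 to 5 N at the bar.
- lid: teal lid, 220 x 240 x 8 thick, 0.26 kg, carrying a steel bar handle; origin on the hinge line, mid width, at its underside; at angle 0 its axes are the box's: the lid runs along its -x from the hinge to the front edge at x = -220, its z is the outward normal of its top. Its +y is the hinge axis: it rises by turning about +y.
- lid_bar (a point): centre of the lid's steel bar handle: a round bar of diameter 12 and length 100 along the lid's y, on two posts (diameter 10) 88 apart; 150 mm from the hinge line along the lid's -x and 48 above the lid's underside (so 40 above its top face). It moves with the lid; it can turn between the fingers when pinched across.
- lid_axis (a point): point on the lid's hinge line, mid width: in box coordinates x = +110, y = 0, z = 130.5 above the worktop; its axes move with the lid
- mug: blue mug, diameter 80, 95 high, handle at its +y; origin under its centre; stands to the left of the box; bystander
- soap_bottle: closed green bottle with a white cap, diameter 60, 190 high; origin under its centre; stands behind the box; bystander
- tin: steel tin with a red label, diameter 74, 110 high; origin under its centre; stands to the right of the box; bystander
- bowl: white bowl, diameter 140, 60 high; origin under its centre; at one side of the worktop; bystander
- jar: amber jar with a steel cap, diameter 80, 120 high; origin under its centre; at one side of the worktop; bystander
- tumbler: yellow plastic tumbler, diameter 72, 100 high; origin under its centre; at one side of the worktop; bystander

How it is judged:
By the outcome, as a careful person would: the job done as asked, in the order asked, and still so for the second after the job is handed in, while the arm keeps its last pose, push and grip.
It also fails if it takes over 50 s, if anything falls off the work surface, if the arm or the gripper's body presses on something with over 40 N, if the wrist force passes 120 N, or if a joint passes its speed limit or range.

## Working session

There is one attempt and no reset: what is moved stays moved. The work goes in short steps, Python scripts to look and compute and a shell command to move; the robot and the scene stay as the last step left them, time stands still between calls to the robot, and variables do not carry over. Pictures are saved under pics/ and viewed, about 8 in all and at most 12, crops included, and the job is handed in when it is done.

```bash
mkdir -p pics; ls
python3 - <<'E'
from plant import manip, imaging
import cv2
s=manip.state(); print(s)
for n in("top","side"):
    f=imaging.grab_frame(n); cv2.imwrite(f"pics/{n}0.png",f["frame"]); print(n,f["mtx"].tolist(),f["world_to_cam"].round(4).tolist())
E
```

```text
pics
{'time': 0.0, 'joint_pos': array([-1.37801551e+00,  5.33344100e-02,  1.61428429e+00,  4.24916996e-07,
        1.47599003e+00, -1.18950915e-01]), 'joint_vel': array([0.00123677, 0.00109245, 0.00167526, 0.00093653, 0.00066212,
       0.00032642]), 'joint_efforts': array([-5.41773752e-04, -3.93679869e+01, -3.70176566e+01, -1.12606640e-04,
        7.24849873e-03,  3.41394966e-06]), 'tool_pos': array([ 0.19160297, -0.59425903,  0.23008273]), 'tool_rot': array([-6.86151724e-04,  8.08302543e-01, -5.88766492e-01, -7.38466036e-04]), 'contact_force': array([0.32893103, 0.08999637, 0.18954049]), 'ft_torque': array([ 0.01469765, -0.02598455,  0.02451041]), 'gripper_width': 0.999385460628221}
top [[520.6653522488374, 0.0, 320.8719579719241], [0.0, 520.6653522488374, 241.89651860516418], [0.0, 0.0, 1.0]] [[0.0075, -0.9999, -0.0071, -0.0083], [-0.9871, -0.0063, -0.1597, 0.6151], [0.1597, 0.0082, -0.9871, 1.6915], [0.0, 0.0, 0.0, 1.0]]
side [[554.4404300380834, 0.0, 315.3381768117142], [0.0, 554.4404300380834, 241.30162514712393], [0.0, 0.0, 1.0]] [[-0.9979, -0.0628, -0.0175, 0.6249], [-0.0308, 0.6908, -0.7224, 0.0981], [0.0575, -0.7203, -0.6913, 1.6931], [0.0, 0.0, 0.0, 1.0]]
```

View pics/top0.png

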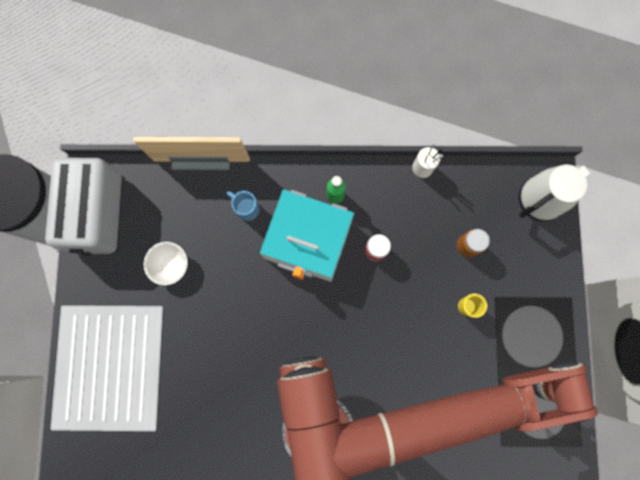

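View pics/side0.png

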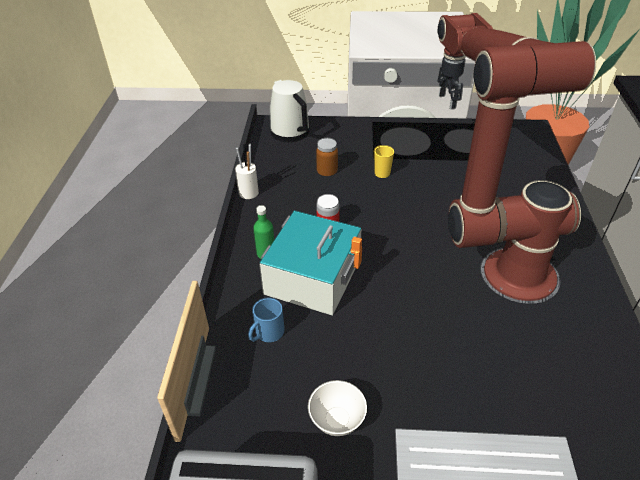

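The top view shows the teal lid around (308,235), its bar at (303,243) and the orange catch at (298,273). The mug, bottle and tin are close around the box. The side view agrees, and the arm is clear of everything.

```bash
cat > h.py <<'E'
import numpy as np, cv2
from plant import manip, imaging
def ray(f,px,z):
    K,T=f["mtx"],f["world_to_cam"]; R,t=T[:3,:3],T[:3,3]
    px=np.atleast_2d(px).astype(float)
    d=np.c_[px,np.ones(len(px))]@np.linalg.inv(K).T@R; c=-R.T@t
    return c+d*((z-c[2])/d[:,2])[:,None]
def mask(f,lo,hi):
    m=cv2.inRange(cv2.cvtColor(f["frame"],cv2.COLOR_BGR2HSV),lo,hi)
    n,l,s,c=cv2.connectedComponentsWithStats(m)
    return (l==1+np.argmax(s[1:,4])).astype(np.uint8)
TEAL=((80,120,60),(97,255,255)); ORG=((8,190,150),(18,255,255))
E
python3 - <<'E'
from h import *
for n in("top","side"):
    f=imaging.grab_frame(n)
    m=mask(f,*TEAL); c=max(cv2.findContours(m,0,2)[0],key=cv2.contourArea)
    w=ray(f,c[:,0],.1385)[:,:2]
    r=cv2.minAreaRect((w*1000).astype(np.float32)); print(n,"lid",r)
    o=mask(f,*ORG); ys,xs=np.nonzero(o); print("orange",xs.min(),xs.max(),ys.min(),ys.max(),len(xs),xs.mean(),ys.mean(), ray(f,[[xs.mean(),ys.mean()]],.172).round(4))
    x0,y0=int(xs.mean()),int(ys.mean())
    if n=="top": a=cv2.resize(f["frame"][180:300,240:380],None,fx=4,fy=4,interpolation=2)
    else: a=cv2.resize(f["frame"][200:310,250:390],None,fx=4,fy=4,interpolation=2)
    cv2.imwrite(f"pics/{n}1.png",a)
E
```

```text
top lid ((632.0228881835938, 41.87590789794922), (245.2201385498047, 225.09432983398438), 71.24674987792969)
orange 293 302 270 277 39 298.38461538461536 274.35897435897436 [[0.4937 0.0634 0.172 ]]
side lid ((625.24609375, 44.653961181640625), (242.6943359375, 235.6756134033203), 71.45062255859375)
orange 351 359 237 268 142 355.64084507042253 251.66197183098592 [[0.5054 0.1017 0.172 ]]
```

Run:
```python
import cv2,numpy as np
a=cv2.imread("pics/top1.png");b=cv2.imread("pics/side1.png")
cv2.imwrite("pics/both1.png",cv2.resize(np.hstack([a[:440],b]),(800,314)))
```

```text
(no output)
```

View pics/both1.png

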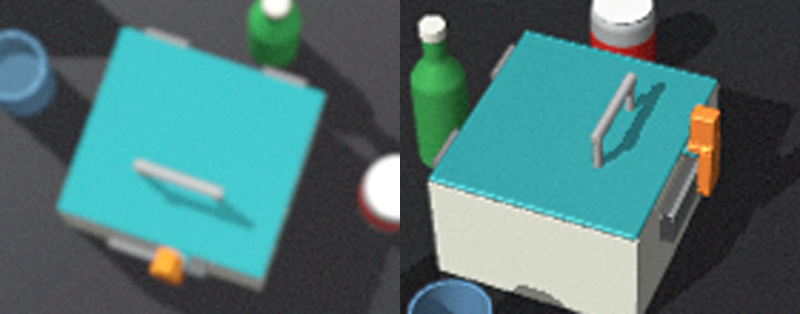

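The crops show the catch on the front rail, locked, at about (167,265) in the left crop. The bar is clear and the lid closed. The box yaw is about -18.7° with its centre near (0.63, 0.042). I'll hover above the catch with the jaws along box y and measure again with the wrist camera.

```bash
python3 -m pendant '[[[0,0,-0.0145,0.04,0.1,0.1,1],[0,0,-0.0145,0.086,0.193,0.08,1],[0,0,-0.0145,0.086,0.193,0.08,1],[0,0,-0.0145,0.086,0.193,0.08,1],[0,0,-0.0145,0.086,0.193,0.06,1],[0,0,-0.0145,0.086,0.193,0,1],[0,0,-0.0145,0.086,0.193,0,1],[0,0,-0.0145,0.086,0.193,0,1],[0,0,-0.0145,0.086,0.193,0,1],[0,0,-0.0145,0.086,0.193,0,1],[0,0,-0.0145,0.086,0.193,0,1],[0,0,-0.0145,0.086,0.193,0,1],[0,0,-0.0145,0.086,0.193,0,1],[0,0,-0.0145,0.086,0.193,0,1],[0,0,0,0.04,0.1,0,1],[0,0,0,0,0,0,1]]]'
python3 - <<'E'
from h import *
s=manip.state(); print(s["tool_pos"],s["tool_rot"],s["joint_pos"],s["contact_force"])
f=imaging.grab_frame("wrist"); cv2.imwrite("pics/w1.png",f["frame"]); print(f["mtx"].tolist(),f["world_to_cam"].round(4).tolist())
E
```

```text
time: 2.2
tool_pos: [0.4912, 0.0838, 0.3308]
tool_rot: [-0.001, -0.584, 0.812, 0.0]
contact_force: [-0.4, -0.3, -0.1]
gripper_width: 0.998
[0.49122332 0.08375404 0.33075346] [-5.53785834e-04 -5.84294477e-01  8.11541462e-01  3.36687839e-04] [ 1.94613789e-02 -2.93090793e-01  1.76653111e+00 -7.58774156e-05
  1.66944634e+00  1.91302546e+00] [-0.43908454 -0.31239689 -0.08757306]
[[371.64829954431775, 0.0, 326.4500869124378], [0.0, 371.64829954431775, 243.5073216866025], [0.0, 0.0, 1.0]] [[-0.3163, -0.9486, 0.0009, 0.2351], [-0.91, 0.3037, 0.2823, 0.3571], [-0.2681, 0.0885, -0.9593, 0.5986], [0.0, 0.0, 0.0, 1.0]]
```

View pics/w1.png

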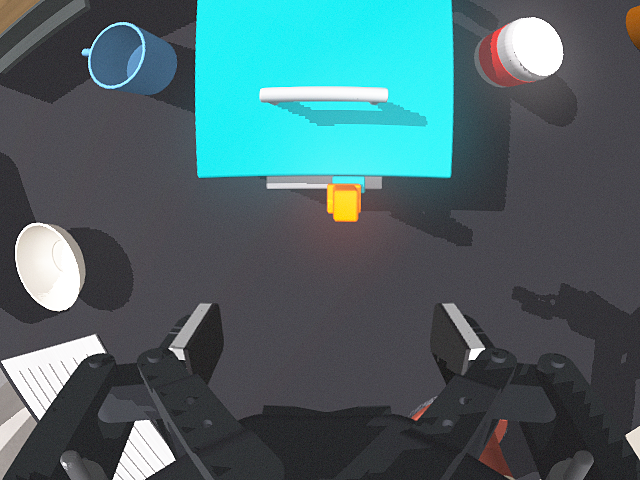

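The wrist view shows the grip top at about (346,201), the lug beside it at (350,182), the lid's front corners at (197,177) and (452,177), and the bar from (262,95) to (387,95).

```bash
cat >> h.py <<'E'
def wray(f,px,z):
    K,T=f["mtx"],f["world_to_cam"]; R,t=T[:3,:3],T[:3,3]
    p=(np.atleast_2d(px).astype(float)-K[:2,2])/K[0,0]; th=np.linalg.norm(p,axis=1,keepdims=True)
    d=np.c_[p*np.sinc(th/np.pi)/1.0,np.cos(th)]@R; c=-R.T@t
    return c+d*((z-c[2])/d[:,2])[:,None]
E
python3 - <<'E'
from h import *
f=imaging.grab_frame("wrist"); g=f["frame"]
L=wray(f,[[197,177],[452,177]],.1385); print("front corners",L.round(4)); d=(L[0]-L[1])[:2]; 
yaw=np.arctan2(d[1],d[0])-np.pi/2; print("len",np.linalg.norm(d),"yaw",np.degrees(yaw))
x=np.array([np.cos(yaw),np.sin(yaw)]);y=np.array([-x[1],x[0]])
C=L.mean(0)[:2]+.11*x; print("centre",C)
o=mask(f,(8,150,150),(30,255,255)); ys,xs=np.nonzero(o); print("orange",xs.min(),xs.max(),ys.min(),ys.max())
for p in ([346,201],[333,185],[359,185],[334,221],[358,221]):
    w=wray(f,[p],.185)[0,:2]; print(p,w.round(4),"box",[round((w-C)@x,4),round((w-C)@y,4)])
for p in ([262,95],[387,95],[325,95]):
    w=wray(f,[p],.1805)[0,:2]; print("bar",p,w.round(4),"box",[round((w-C)@x,4),round((w-C)@y,4)])
ft=imaging.grab_frame("top")
m=mask(ft,*TEAL)
E
```

```text
front corners [[ 0.5664  0.1859  0.1385]
 [ 0.4902 -0.0406  0.1385]]
len 0.23901272071096719 yaw -18.578618434588215
centre [0.63257014 0.03758498]
orange 326 359 184 221
[346, 201] [0.5072 0.0615] box [np.float64(-0.1264), np.float64(-0.0173)]
[333, 185] [0.5225 0.0672] box [np.float64(-0.1138), np.float64(-0.007)]
[359, 185] [0.5161 0.0479] box [np.float64(-0.1136), np.float64(-0.0273)]
[334, 221] [0.4949 0.0755] box [np.float64(-0.1426), np.float64(-0.0079)]
[358, 221] [0.4888 0.0574] box [np.float64(-0.1426), np.float64(-0.0271)]
bar [262, 95] [0.6082 0.0969] box [np.float64(-0.042), np.float64(0.0484)]
bar [387, 95] [0.5771 0.0045] box [np.float64(-0.042), np.float64(-0.049)]
bar [325, 95] [0.5915 0.0506] box [np.float64(-0.0431), np.float64(-0.0007)]
```

```bash
python3 -m pendant '[[[0,0,0,0.058,-0.087,-0.1,1],[0,0,0,0,0,-0.2,1],[0,0,0,0,0,-0.2,1],[0,0,0,0,0,-0.14,1],[0,0,0,0,0,-0.064,1],[0,0,0,0,0,0,1],[0,0,0,0,0,0,1]]]'
python3 - <<'E'
from h import *
f=imaging.grab_frame("wrist"); cv2.imwrite("pics/w2.png",f["frame"])
E
```

```text
time: 3.22
tool_pos: [0.507, 0.0603, 0.1575]
tool_rot: [0.001, -0.583, 0.813, -0.001]
contact_force: [0.1, -0.1, -0.3]
gripper_width: 1.001
```

View pics/w2.png

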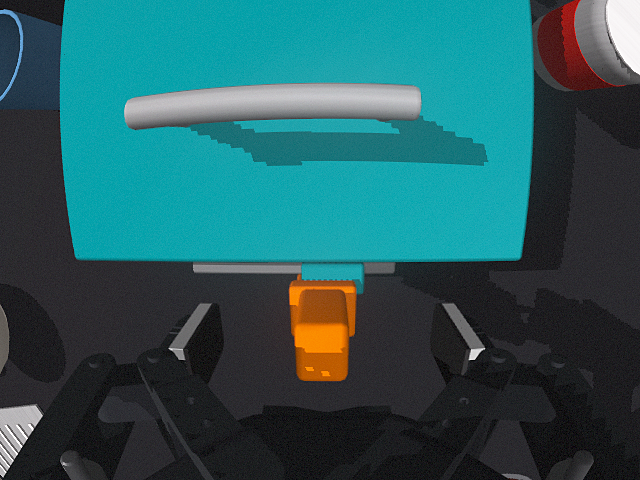

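The grip sits centred between the open pads, at about (322,335). I'll close and drag it along box +y.

```bash
python3 -m pendant '[[[0,0,0,0,0,0,0],[0,0,0,0,0,0,0],[0,0,0,0,0,0,0],[0,0,0,0,0,0,0],[0,0,0,0,0,0,0],[0,0,0,0,0,0,0]]]'; python3 -m pendant '[[[0,0,0,0.009,0.0265,0,0],[0,0,0,0.009,0.0265,0,0],[0,0,0,0.009,0.0265,0,0],[0,0,0,0.009,0.0265,0,0],[0,0,0,0.009,0.0265,0,0],[0,0,0,0.006,0.019,0,0],[0,0,0,0,0,0,0],[0,0,0,0,0,0,0]]]'
```

```text
time: 4.03
tool_pos: [0.5058, 0.0608, 0.1556]
tool_rot: [0.0, -0.583, 0.812, 0.0]
contact_force: [-1.0, 1.9, 2.1]
gripper_width: 0.226
time: 5.03
tool_pos: [0.5187, 0.0991, 0.1556]
tool_rot: [0.001, -0.583, 0.812, 0.0]
contact_force: [-1.8, 2.1, 5.5]
gripper_width: 0.223
```

```bash
python3 -m pendant '[[[0,0,0,0.0026,0.0076,0,0],[0,0,0,0.0026,0.0076,0,0],[0,0,0,0,0,0,0]]]'; python3 -m pendant '[[[0,0,0,0.0013,0.0038,0,0],[0,0,0,0.0013,0.0038,0,0],[0,0,0,0,0,0,0]]]'
```

```text
time: 5.4
tool_pos: [0.5193, 0.101, 0.1556]
tool_rot: [-0.002, -0.583, 0.813, -0.001]
contact_force: [-5.4, -4.4, 7.2]
gripper_width: 0.225
time: 5.78
tool_pos: [0.5194, 0.1013, 0.1556]
tool_rot: [-0.003, -0.583, 0.813, -0.002]
contact_force: [-8.5, -11.2, 8.5]
gripper_width: 0.223
```

The catch is at its stop: it travelled about 43 mm and the opposing force rises. I'll release it, lift, turn 90° and hover over the bar.

```bash
python3 -m pendant '[[[0,0,0,0,0,0,1],[0,0,0,0,0,0,1],[0,0,0,0,0,0,1],[0,0,0,0,0,0,1],[0,0,0,0,0,0.2,1],[0,0,0,0,0,0.2,1],[0,0,0,0,0,0.2,1],[0,0,0.05,0.029,-0.02,0.02,1],[0,0,0.05,0.029,-0.02,0,1],[0,0,0.05,0.029,-0.02,0,1],[0,0,0.05,0.029,-0.02,0,1],[0,0,0.05,0.029,-0.02,0,1],[0,0,0.05,0.029,-0.02,0,1],[0,0,0.05,0.029,-0.02,0,1],[0,0,0.05,0.029,-0.02,0,1],[0,0,0.05,0.029,-0.02,0,1],[0,0,0.05,0.033,-0.02,0,1],[0,0,0,0,0,0,1]]]'
python3 - <<'E'
from h import *
f=imaging.grab_frame("wrist"); cv2.imwrite("pics/w3.png",f["frame"]); print(f["world_to_cam"].round(3).tolist()); s=manip.state(); print(s["tool_pos"],s["tool_rot"],s["joint_pos"])
E
```

```text
time: 8.02
tool_pos: [0.5941, 0.0541, 0.31]
tool_rot: [0.0, 0.987, -0.163, -0.0]
contact_force: [0.9, 0.3, -0.1]
gripper_width: 1.001
[[0.947, -0.321, 0.001, -0.546], [-0.309, -0.908, 0.283, 0.174], [-0.09, -0.269, -0.959, 0.523], [0.0, 0.0, 0.0, 1.0]]
[0.59389345 0.05429248 0.31005193] [-2.63213780e-05  9.86526275e-01 -1.63602673e-01 -2.69090803e-04] [-3.36359820e-02 -4.92519244e-02  1.58510013e+00  1.22413892e-04
  1.60627118e+00  2.95051207e-01]
```

View pics/w3.png

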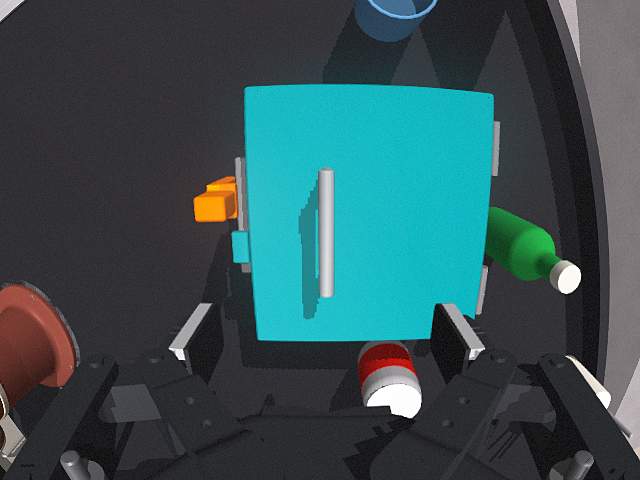

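The catch at (215,205) now stands well clear of the lug at (240,247). The bar runs from (327,168) to (327,297).

Run:
```python
from h import *
f=imaging.grab_frame("wrist")
B=wray(f,[[327,169],[327,297]],.1805)
L=wray(f,[[245,88],[257,341],[493,95],[476,325]],.1385); print("corners",L.round(4))
yaw=np.radians(-18.6); x=np.array([np.cos(yaw),np.sin(yaw)]);y=np.array([-x[1],x[0]])
b=B.mean(0)[:2]; print("bar",B.round(4),b, np.linalg.norm(B[0]-B[1]))
C=b+.04*x; print("C from bar",C,"front y-mid",((L[:2,:2].mean(0)-C)@x),((L[:2,:2].mean(0)-C)@y),"rear",((L[2:,:2]-C)@x))
g=wray(f,[[209,208]],.185)[0,:2]; print("grip box",(g-C)@x,(g-C)@y)
t=manip.state()["tool_pos"]; print("delta to bar units",(b-t[:2])/.25,(0.1785-.019-t[2])/.25)
```

```text
corners [[ 0.5669  0.1862  0.1385]
 [ 0.4901 -0.0382  0.1385]
 [ 0.7718  0.1174  0.1385]
 [ 0.7044 -0.0962  0.1385]]
bar [[0.6104 0.1004 0.1805]
 [0.5778 0.0043 0.1805]] [0.59412513 0.0523421 ] 0.10151824277689595
C from bar [0.63203587 0.03958373] front y-mid -0.10907719672818106 -0.0004102618719412971 rear [0.10763359 0.11189169]
grip box -0.12925400061345377 0.02370545435644243
delta to bar units [ 0.00138635 -0.00824929] -0.6026995670759115
```

```bash
python3 -m pendant '[[[0,0,0,0,-0.008,-0.2,1],[0,0,0,0,0,-0.2,1],[0,0,0,0,0,-0.14,1],[0,0,0,0,0,-0.063,1],[0,0,0,0,0,0,1],[0,0,0,0,0,0,0.5],[0,0,0,0,0,0,0],[0,0,0,0,0,0,0],[0,0,0,0,0,0,0],[0,0,0,0,0,0,0],[0,0,0,0,0,0,0],[0,0,0,0,0,0,0],[0,0,0,0,0,0,0]]]'
python3 - <<'E'
import numpy as np
yaw=np.radians(-18.6)
def tcp(th,ph):
    a=np.radians(17.745+th); p=np.radians(ph)
    X=-157.5*np.cos(a)-19*np.sin(p); Z=157.5*np.sin(a)-19*np.cos(p)
    return np.array([X*np.cos(yaw),X*np.sin(yaw),Z])
for t in range(0,45,5): print(t+5,((tcp(t+5,(t+5)/2)-tcp(t,t/2))/250).round(4))
print(tcp(45,22.5)-tcp(0,0), 2.5/180*np.array([-np.sin(yaw),np.cos(yaw)]))
E
```

```text
time: 9.75
tool_pos: [0.593, 0.0526, 0.1599]
tool_rot: [-0.0, 0.987, -0.162, -0.001]
contact_force: [-4.2, 1.0, 4.1]
gripper_width: 0.117
5 [ 0.0149 -0.005   0.0516]
10 [ 0.0191 -0.0064  0.0499]
15 [ 0.0231 -0.0078  0.0478]
20 [ 0.027  -0.0091  0.0454]
25 [ 0.0306 -0.0103  0.0426]
30 [ 0.0339 -0.0114  0.0395]
35 [ 0.037  -0.0125  0.0361]
40 [ 0.0398 -0.0134  0.0324]
45 [ 0.0423 -0.0142  0.0285]
[ 66.9202048  -22.5211371   93.45715816] [0.00442999 0.01316345]
```

```bash
python3 -m pendant '[[[0.0022,0.0066,0,0.0075,-0.0025,0.0258,0],[0.0022,0.0066,0,0.0075,-0.0025,0.0258,0],[0.0022,0.0066,0,0.0095,-0.0032,0.025,0],[0.0022,0.0066,0,0.0096,-0.0032,0.0249,0],[0,0,0,0,0,0,0],[0,0,0,0,0,0,0]]]'
```

```text
time: 10.5
tool_pos: [0.6003, 0.0502, 0.1834]
tool_rot: [-0.007, 0.986, -0.162, -0.047]
contact_force: [-6.3, 2.7, -2.7]
gripper_width: 0.118
```

```bash
python3 -m pendant '[[[0.0022,0.0066,0,0.0115,-0.0039,0.0239,0],[0.0022,0.0066,0,0.0116,-0.0039,0.0239,0],[0.0022,0.0066,0,0.0135,-0.0045,0.0227,0],[0.0022,0.0066,0,0.0135,-0.0046,0.0227,0],[0.0022,0.0066,0,0.0153,-0.0051,0.0213,0],[0.0022,0.0066,0,0.0153,-0.0052,0.0213,0],[0.0022,0.0066,0,0.0169,-0.0057,0.0198,0],[0.0022,0.0066,0,0.017,-0.0057,0.0197,0],[0.0022,0.0066,0,0.0185,-0.0062,0.0181,0],[0.0022,0.0066,0,0.0185,-0.0063,0.018,0],[0.0022,0.0066,0,0.0199,-0.0067,0.0162,0],[0.0022,0.0066,0,0.0199,-0.0067,0.0162,0],[0.0022,0.0066,0,0.0211,-0.0071,0.0143,0],[0.0022,0.0066,0,0.0212,-0.0071,0.0142,0],[0,0,0,0,0,0,0],[0,0,0,0,0,0,0],[0,0,0,0,0,0,0]]]'
cat > m.py <<'E'
from h import *
import sys
from scipy.spatial.transform import Rotation as Ro
s=manip.state(); q=s["tool_rot"]; R=Ro.from_quat([q[1],q[2],q[3],q[0]]).as_matrix()
g=s["tool_pos"]-.019*R[:,2]; yaw=np.radians(-18.6); x=np.array([np.cos(yaw),np.sin(yaw)]); y=np.array([-x[1],x[0]])
H=np.array([.6315,.039])+.11*x
X,Y,Z=(g[:2]-H)@x,(g[:2]-H)@y,g[2]-.1305
print("tool",s["tool_pos"],"F",s["contact_force"].round(1),"w",s["gripper_width"]); print("bar X,Y,Z",X,Y,Z,"r",np.hypot(X,Z),"theta",np.degrees(np.arctan2(Z,-X))-17.745)
fs=[]
for n in("side","top","wrist"):
    f=imaging.grab_frame(n); fs.append(f["frame"])
f,h,w=fs
cv2.imwrite(f"pics/{sys.argv[1]}.png",np.hstack([cv2.resize(f[140:340,220:420],(400,400),interpolation=2),cv2.resize(w,(400,400))]))
cv2.imwrite(f"pics/{sys.argv[1]}_side.png",f); cv2.imwrite(f"pics/{sys.argv[1]}_top.png",h); cv2.imwrite(f"pics/{sys.argv[1]}_w.png",w)
E
python3 m.py lift
```

```text
time: 12.62
tool_pos: [0.6593, 0.0303, 0.2548]
tool_rot: [-0.031, 0.967, -0.159, -0.196]
contact_force: [-9.8, 2.4, 6.0]
gripper_width: 0.113
tool [0.65931474 0.03029686 0.25480675] F [-9.8  2.4  6. ] w 0.11311009318459134
bar X,Y,Z -0.0734648718582412 0.0006532865892726388 0.14180760516543384 r 0.15970749600411177 theta 44.86812534664635
```

View pics/lift.png

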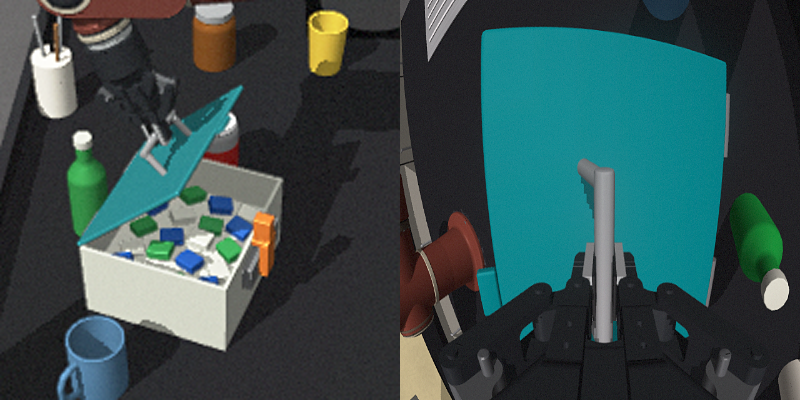

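The lid is up and held by the bar, the catch is open and the bystanders stand. I'll check the angle from the images by casting rays through the lid's front corners onto the box planes y=±0.120.

```bash
cat > ang.py <<'E'
from h import *
yaw=np.radians(-18.6); x=np.array([np.cos(yaw),np.sin(yaw),0]); y=np.array([-x[1],x[0],0])
C=np.array([.6315,.039,0]); H=C+.11*x+np.array([0,0,.1305])
def dirs(f,p,fish):
    K,T=f["mtx"],f["world_to_cam"]; R=T[:3,:3]; v=(np.array(p,float)-K[:2,2])/K[0,0]; th=np.linalg.norm(v)
    d=np.r_[v*np.sinc(th/np.pi),np.cos(th)] if fish else np.r_[v,1]
    return -R.T@T[:3,3], R.T@d
for n in("side","wrist","top"):
    f=imaging.grab_frame(n); m=mask(f,(80,80,40),(98,255,255))
    m=cv2.morphologyEx(m,cv2.MORPH_OPEN,np.ones((3,3)))
    c=max(cv2.findContours(m,0,2)[0],key=cv2.contourArea); p=cv2.approxPolyDP(c,3.0,True)[:,0]
    print(n)
    for q in p:
        o,d=dirs(f,q,n=="wrist"); r=[]
        for yy in(.12,-.12):
            P=o+d*((yy-(o-H)@y)/(d@y))-H; X,Z=P@x,P[2]; a=np.degrees(np.arctan2(Z,-X))
            if abs(np.hypot(X,Z)-.220)<.012: r.append((yy,round(np.hypot(X,Z),4),round(a,2),round(a-2.08,2)))
        if r: print(q,r)
E
python3 ang.py
```

```text
side
[340 183] [(-0.12, np.float64(0.2135), np.float64(45.27), np.float64(43.19))]
[301 228] [(0.12, np.float64(0.2225), np.float64(52.99), np.float64(50.91))]
[288 218] [(0.12, np.float64(0.2235), np.float64(63.67), np.float64(61.59))]
[309 237] [(0.12, np.float64(0.2184), np.float64(44.71), np.float64(42.63))]
wrist
[132  38] [(0.12, np.float64(0.2195), np.float64(45.16), np.float64(43.08))]
[243 349] [(-0.12, np.float64(0.2144), np.float64(3.43), np.float64(1.35))]
[354 290] [(-0.12, np.float64(0.2312), np.float64(-45.11), np.float64(-47.19))]
top
```

```bash
sed -i 's/^        if r: print(q,r)/        P=o+d*((.12-(o-H)@y)\/(d@y))-H; print(q,r,"XZ@+.12",(1000*np.array([P@x,P[2]])).round(1))/' ang.py; python3 ang.py
python3 - <<'E'
import cv2,numpy as np
w=cv2.imread("pics/lift_w.png"); s=cv2.imread("pics/lift_side.png")
a=cv2.resize(w[20:120,110:310],(800,400),interpolation=cv2.INTER_NEAREST) if 0 else cv2.resize(w[20:120,100:180],(320,400),interpolation=0)
b=cv2.resize(w[20:120,480:560],(320,400),interpolation=0) 
c=cv2.resize(s[220:270,250:320],(560,400),interpolation=0)[:, :]
cv2.imwrite("pics/zoom.png",cv2.resize(np.hstack([a,b,c]),(800,266),interpolation=3))
E
```

```text
side
[340 183] [(-0.12, np.float64(0.2135), np.float64(45.27), np.float64(43.19))] XZ@+.12 [-236.6  349.1]
[311 199] [] XZ@+.12 [-163.9  281.1]
[314 208] [] XZ@+.12 [-171.1  255.2]
[306 203] [] XZ@+.12 [-150.4  264.7]
[304 212] [] XZ@+.12 [-144.1  234.1]
[296 214] [] XZ@+.12 [-122.1  220.8]
[303 224] [] XZ@+.12 [-140.   193.2]
[301 228] [(0.12, np.float64(0.2225), np.float64(52.99), np.float64(50.91))] XZ@+.12 [-133.9  177.7]
[288 218] [(0.12, np.float64(0.2235), np.float64(63.67), np.float64(61.59))] XZ@+.12 [-99.2 200.3]
[259 261] [] XZ@+.12 [1.1 7.9]
[309 237] [(0.12, np.float64(0.2184), np.float64(44.71), np.float64(42.63))] XZ@+.12 [-155.2  153.6]
[331 205] [] XZ@+.12 [-214.9  277.8]
wrist
[132  38] [(0.12, np.float64(0.2196), np.float64(45.16), np.float64(43.08))] XZ@+.12 [-154.8  155.7]
[131 161] [] XZ@+.12 [934.9 987.2]
[139 241] [] XZ@+.12 [122.  367.8]
[153 318] [] XZ@+.12 [ 51.4 314.4]
[123 327] [] XZ@+.12 [ 55. 306.]
[137 379] [] XZ@+.12 [ 33.2 292.2]
[215 340] [] XZ@+.12 [ 28.3 313.9]
[234 339] [] XZ@+.12 [ 24.4 316.6]
[243 349] [(-0.12, np.float64(0.2144), np.float64(3.
[... 610 characters left out ...]
19))] XZ@+.12 [  7.7 356.3]
[358 302] [] XZ@+.12 [  3.8 348.5]
[367 302] [] XZ@+.12 [  1.4 349.5]
[374 308] [] XZ@+.12 [ -1.6 346.4]
[380 333] [] XZ@+.12 [ -6.9 333.5]
[390 346] [] XZ@+.12 [-10.8 328.5]
[410 349] [] XZ@+.12 [-15.5 328.7]
[419 339] [] XZ@+.12 [-16.7 333.9]
[434 339] [] XZ@+.12 [-20.3 335. ]
[488 365] [] XZ@+.12 [-33.8 327.1]
[514 227] [] XZ@+.12 [-51.3 472.3]
[522 111] [] XZ@+.12 [  35.2 -256.5]
[520  74] [] XZ@+.12 [2.4 8.1]
[443  54] [] XZ@+.12 [-43.7  54.5]
[333  37] [] XZ@+.12 [-88.8  97.3]
[189  32] [] XZ@+.12 [-134.5  141.3]
top
[282 188] [] XZ@+.12 [-5.9 36.4]
[260 225] [] XZ@+.12 [-160.4  172.6]
[288 234] [] XZ@+.12 [ -61.1 -504.1]
[291 191] [] XZ@+.12 [  40.5 -167.3]
```

View pics/zoom.png

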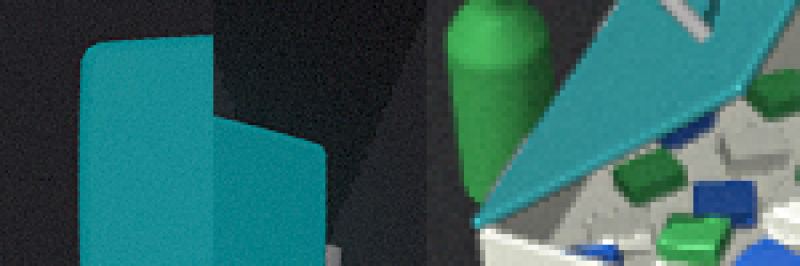

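```bash
cat > ang2.py <<'E'
import io,contextlib
with contextlib.redirect_stdout(io.StringIO()):
    from ang import *
f=imaging.grab_frame("wrist"); m=mask(f,(80,80,40),(98,255,255)); P=[]
for u in range(150,515,5):
    v=np.argmax(m[:,u]>0)-.5; o,d=dirs(f,(u,v),1); p=o+d*((.12-(o-H)@y)/(d@y))-H; P.append((p@x,p[2]))
P=np.array(P)*1000; k=np.polyfit(P[:,0],P[:,1],1); print("wrist edge angle",np.degrees(np.arctan(-k[0])),"rms",np.std(np.polyval(k,P[:,0])-P[:,1]),"perp offset from hinge",k[1]*np.cos(np.arctan(k[0])))
f=imaging.grab_frame("side"); g=f["frame"].astype(int); m=mask(f,(80,80,40),(98,255,255)); P=[]
for u in range(264,306,2):
    v=np.nonzero(m[:,u])[0].max()+.5; o,d=dirs(f,(u,v),0); p=o+d*((.12-(o-H)@y)/(d@y))-H; P.append((p@x,p[2]))
P=np.array(P)*1000; k=np.polyfit(P[:,0],P[:,1],1); print("side lower edge angle",np.degrees(np.arctan(-k[0])),"offset",k[1]*np.cos(np.arctan(k[0])))
E
python3 ang2.py; python3 -c "
from plant import manip;s=manip.state();print(s['tool_pos'],s['contact_force'],s['time'])"
```

```text
wrist edge angle 43.93524484278253 rms 0.737815854831575 perp offset from hinge 8.509212848233938
side lower edge angle 44.00051941179371 offset 1.205036847700716
[0.65926377 0.03030515 0.25475142] [-9.74855454  3.35257279  4.52376767] 13.325
```

Both edge fits give 44.0° and the kinematics 44.4 to 44.9°, so I'll add about 1° along the arc.

```bash
python3 -m pendant '[[[0.001,0.003,0,0.0047,-0.0016,0.0025,0],[0.001,0.003,0,0.0047,-0.0016,0.0025,0],[0,0,0,0,0,0,0],[0,0,0,0,0,0,0],[0,0,0,0,0,0,0],[0,0,0,0,0,0,0]]]'; python3 ang2.py; python3 m.py fin
```

```text
time: 14.08
tool_pos: [0.6615, 0.0295, 0.2563]
tool_rot: [-0.033, 0.965, -0.158, -0.206]
contact_force: [-9.8, 2.9, 4.6]
gripper_width: 0.116
wrist edge angle 44.97380384984176 rms 0.7682975323896657 perp offset from hinge 8.580007511506764
side lower edge angle 45.68852697382103 offset 0.14649337628661918
tool [0.66154123 0.02953749 0.25627761] F [-10.    2.4   5.1] w 0.11546151219848882
bar X,Y,Z -0.0707610804316673 0.0006458056844797124 0.14312573612523666 r 0.1596624778877234 theta 45.94729965296483
```

View pics/fin_side.png

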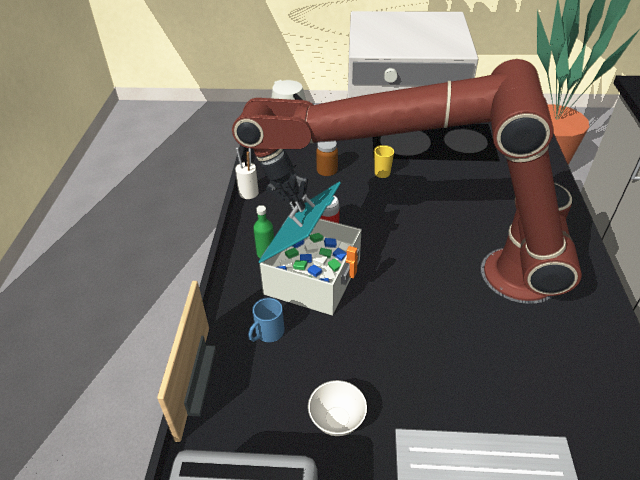

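The lid is held at about 45°, the catch is at its open end, and every bystander stands where it did. I'll hand the job in.

```bash
python3 -c "
from plant import manip;s=manip.state();print(s['tool_pos'],abs(s['joint_vel']).max());print(manip.job_done())"
```

```text
[0.66152141 0.02955964 0.25624506] 0.00216189535946366
the job is handed in; nothing more can be done
None
```

The box is open: I slid the orange catch to its end stop, then raised the lid by its bar. I handed the job in at about 14 s of the 50 s, with the fingers still gripping the bar and the arm still.

- **Catch:** it travelled about 43 mm by the tool, and about 41 mm by the wrist camera. The opposing force rose at the end, and the wrist picture shows it clear of the lug.
- **Lid angle:** the last checks differ by about 1°: 45.0° from the wrist camera's lid edge, 45.7° from the side camera's, and 45.9° from the tool position. The measured grip radius was 2 mm too long, so the tool-based figure probably reads slightly high.
- **Forces and surroundings:** every force reading I took was under about 20 N. In the final side picture, the mug, bottle, tin, bowl, jar and tumbler still appear to be in their starting places; I judged this by eye and did not measure it.

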